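# Open the stencil jig and square the tile against its pins

### The arm

A 6-joint arm with a two-finger parallel gripper is mounted at the origin on a cart in front of the work surface, level with it; the furniture and walls round the work are solid. World frame = base frame: x ahead of the robot, y to its left, z up, the work surface at z = 0. Lengths are in m, angles in rad, forces in N, time in s.
With the tool pointing down it reaches from about 0.35 to 1 m from the base axis. Payload 7.1 kg.
Tool frame: the origin (TCP) lies between the finger pads; the fingertips stand 22 mm ahead of it and the grasp point (between the pads) lies 3 mm ahead of it; x points along the fingers, y is the direction in which the jaws open and shut, and the axes are right-handed (so a half turn about x gives the same grasp; the last joint's range is limited). The gripper opens to 85 mm and grips with 20 to 120 N. Pads are 22 mm wide; open, the fingers measure 114 mm over their backs; the gripper's body (76 mm by 85 mm) begins 54 mm behind the grasp point. The pads swing forward as they close: fully open they stand 13 mm farther back than shut.
Start: joints at [-1.303, 0.423, 1.63, -0, 1.089, -0.019], TCP at [0.177, -0.599, 0.253] pointing down, gripper open.
Joint ranges: [-3, 3], [-0.9, 2.11], [0.09, 2.58], [-1.31, 4.45], [0.11, 2.69], [-2.54, 2.54]. Speed limits (rad/s): [2.39, 2.39, 3.01, 3.14, 3.14, 3.14].

### API

Orientations are given as a rotation vector (axis times angle).
In Python, from rig import manip gives the robot as it stands. The module is installed in compiled form; this text tells all that it offers. Calls block until the motion is done:
- manip.move_to(position, orientation): joint-space move of the TCP to a pose.
- manip.servo_line(position, orientation=None, rate=0.15): straight line of the TCP; orientation=None keeps the orientation; rate is the mean speed in m/s.
- manip.set_joints(angles): joint-space move.
- manip.command_gripper(opening, f_grip=None): finger opening in m; f_grip is the grip in N (None keeps the last); returns when the fingers have stopped.
- manip.hold(seconds).
- manip.solve_ik(position, orientation): joint angles nearest the present ones, or None.
- manip.camera(name): name is "scene" or "top" or "wrist"; returns a dict with "image" (420x560x3 uint8, red, green, blue), "fx", "fy", "cx", "cy" (pixels), "cam_to_world" (4x4, takes a point from camera to world coordinates); the wrist camera has in their place "mount" (4x4, takes a point from camera to tool coordinates, whose origin is the TCP and whose axes are the tool frame's). Camera axes: x right, y down, z forward; pixel columns grow to the right and rows downward; lengths in m; the calibration is good to about 2 mm. A picture is of the moment at which its call begins: read the wrist's pose just before it. There is no depth.
A pose or a line that the arm cannot do raises manip.IKError and nothing moves.
- manip.sign_off(): hands the job in, once; it reports no verdict.
Readings, each from a call of its own:
- manip.get_time(): time.
- manip.get_joint_positions(): joint angles.
- manip.get_joint_vel(): joint speeds.
- manip.get_tau(): joint torques, N m.
- manip.get_position(): TCP position.
- manip.get_ee_rot(): TCP orientation.
- manip.get_contact_force(): force on the tool from outside, world axes, zero at the start.
- manip.get_torque(): the same for the moment, N m.
- manip.get_width(): finger opening in m.
Only numpy, scipy, OpenCV 4.12 (cv2) and the standard library are available. Lean on these libraries where they do the work, as an engineer would, in place of code of your own. Each camera call takes 0.05 s, during which the arm holds its last target.

### The job

Press the thumb catch at the front left of the tile stencil jig so that its frame springs up. Then square up the crooked tile by turning it in place on the bed: push its near right corner round while its far left corner stays at the pin there, until the tile lies flush against both far pins and, with a last nudge from the right, against the side pin. Leave the frame standing open and the other things on the table where they are.

Things in the scene. Friction and masses are not known exactly. Their poses are not given: they have to be found in the camera images.
- nest (a point): Point on the jig's grey bed (21 mm above the table) under where the tile's middle belongs when flush with all pins. Axes are the jig's: x from the front (catch) to the far (hinge) side, y left, z up. The jig: a fixed plywood board, 130 mm to the front of this point, 126 mm beyond and 92 mm to each side; the level bed, 93 mm to the front, 67 beyond, 86 each side, is 3 mm higher than the board
- far_left_pin (a point): centre of the top of the left one of the two far pins; in the jig's axes 54 mm beyond the nest point and 38 mm left. All three pins are upright, brass, 8 mm in diameter and stand 10 mm above the bed. The tile's far left corner starts within about 5 mm of touching this pin. As the tile turns about it, the near right corner travels an arc, ahead and to the right: push along that arc, for a push straight ahead binds
- far_right_pin (a point): centre of the top of the right one of the two far pins, 54 mm beyond the nest point and 44 mm right. A push on the tile's near edge that acts farther right than this pin turns the tile past square
- side_pin (a point): centre of the top of the pin at the left side, 54 mm left of the nest point and 30 mm beyond it. A nudge from the right should act between the tile's middle and the line of this pin: one nearer the front turns the tile off the far right pin, one farther on turns it off the far left pin
- tile_mid (a point): centre of the loose terracotta tile in the jig, 100 x 100 x 16 mm, about 0.3 kg, too wide to grip; the point is 8 mm above the bed. x points to its far edge, y to its left edge, 50 mm each. It starts flat under the shut frame, turned 0.16 to 0.38 rad clockwise (seen from above) from the jig's axes. Squared, its axes match the jig's, over the nest point
- tile_corner (a point): the tile's far left corner (50 mm along +x and 50 mm along +y from its middle), half-way up; with the tile squared it is 13 mm from the centre of the far left pin
- catch_pad (a point): middle of the top of the thumb pad (22 mm front to back, 30 mm wide) of the steel rocker catch, 148 mm to the front of the nest point and 50 mm left, 41 mm above the table, overhanging the board's front edge. Press it straight down: 2 N to start, 5 N fully down (10 mm); the frame comes free after about 6 mm. The catch's hook stands 30 mm beyond the pad's middle, 62 mm high
- catch (a joint): rotation of the catch, 0 at rest, 0.35 rad fully pressed; the frame is free above about 0.22
- frame (a joint): opening angle of the stencil frame: 0 shut under the catch's hook, 1.75 rad open on its back stops. Once released a spring lifts it in about 1.5 s and holds it. A wooden frame 194 x 160 mm round a pierced aluminium sheet, 19 to 33 mm above the bed when shut; hinge along the jig's y, 100 mm beyond the nest point, 42 mm above the table; open, it is 0.24 m high
- frame_front (a point): middle of the top of the frame's front rail when shut (185 mm from the hinge)
- tile_stack: a pile of three spare terracotta tiles like the one in the jig, 100 x 100 x 48 mm, on the table to the left; a bystander. Origin: centre of its underside
- slip_bowl: grey stoneware bowl, 124 mm across, 50 mm high; a bystander. Origin: centre of its underside
- white_pot: small white plastic pot, 68 mm across, 40 mm high, standing just left of the jig; a bystander. Origin: centre of its underside
- rib_wood: flat wooden kidney-shaped rib, 83 x 56 x 10 mm, lying just right of the jig; a bystander. Origin: centre of its underside
- clay_stamp: dark wooden stamp caked with clay, 64 x 36 x 16 mm, at the front right; a bystander. Origin: centre of its underside
- wood_tool: small flat boxwood modelling tool, 47 x 76 x 8 mm, at the front; a bystander. Origin: centre of its underside
There are look-alikes about, which are no part of the job. Of the things like the part that bears tile_mid, leave any that is turquoise; of the rest the larger one is meant.

How it is judged:
By the outcome, as a careful person would: the job done as asked, in the order asked, and still so for the second after the job is handed in, with the robot touching nothing.
It also fails if it takes over 64 s, if anything falls off the work surface, if the arm or the gripper's body presses on something with over 40 N, if the wrist force passes 120 N, or if a joint passes its speed limit or range.

## Working session

There is one attempt and no reset: what is moved stays moved. The work goes in short steps, each a Python script; the robot and the scene stay as the last script left them, time stands still between calls to the robot, and variables do not carry over. Pictures are saved under pics/ and viewed, and the job is handed in when it is done.

```bash
mkdir -p pics; python3 - <<'E'
from rig import manip
import cv2,numpy as np
for n in ["scene","top"]:
    c=manip.camera(n); cv2.imwrite(f"pics/{n}0.png",c["image"][:,:,::-1])
    print(n,c["fx"],c["fy"],c["cx"],c["cy"],np.round(c["cam_to_world"],4).tolist())
print(manip.get_time(),manip.get_position(),manip.get_ee_rot(),manip.get_width())
E
```

```text
scene 440.9583186656711 440.9583186656711 279.63496058553164 200.1531167946263 [[-0.6973, -0.3029, 0.6496, -0.1644], [-0.7168, 0.2886, -0.6348, 0.7147], [0.0048, -0.9083, -0.4184, 0.5282], [0.0, 0.0, 0.0, 1.0]]
top 517.7271748860109 517.7271748860109 277.0242257052503 212.33200862333086 [[-0.0139, -0.9955, 0.0934, 0.4139], [-0.9998, 0.0149, 0.0092, -0.0022], [-0.0106, -0.0933, -0.9956, 1.4755], [0.0, 0.0, 0.0, 1.0]]
0.1 [ 0.17669498 -0.59901831  0.25260004] [ 2.06795138  0.30010412 -2.06829967] 0.0853685804813893
```

View pics/scene0.png

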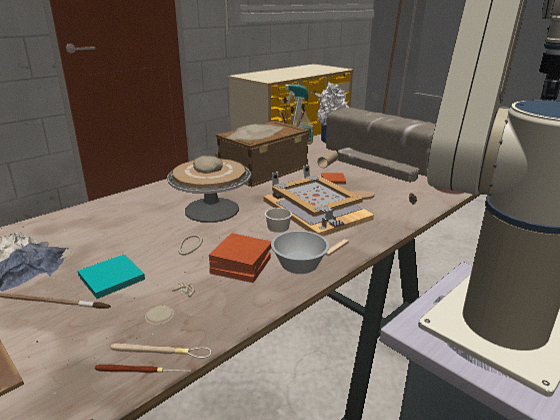

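View pics/top0.png

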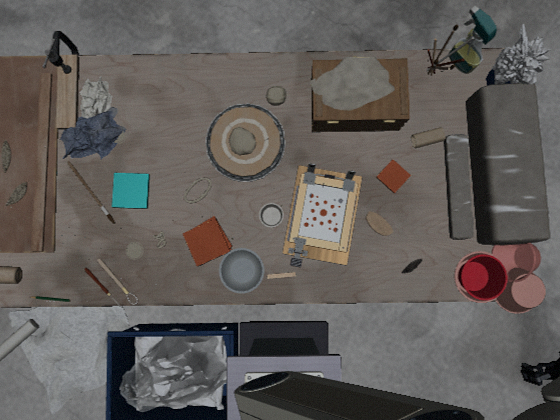

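```bash
python3 -c "
import cv2
i=cv2.imread('pics/top0.png')
cv2.imwrite('pics/top0z.png',cv2.resize(i[90:240,170:360],None,fx=4,fy=4,interpolation=cv2.INTER_CUBIC))"
```

```text
(no output)
```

View pics/top0z.png

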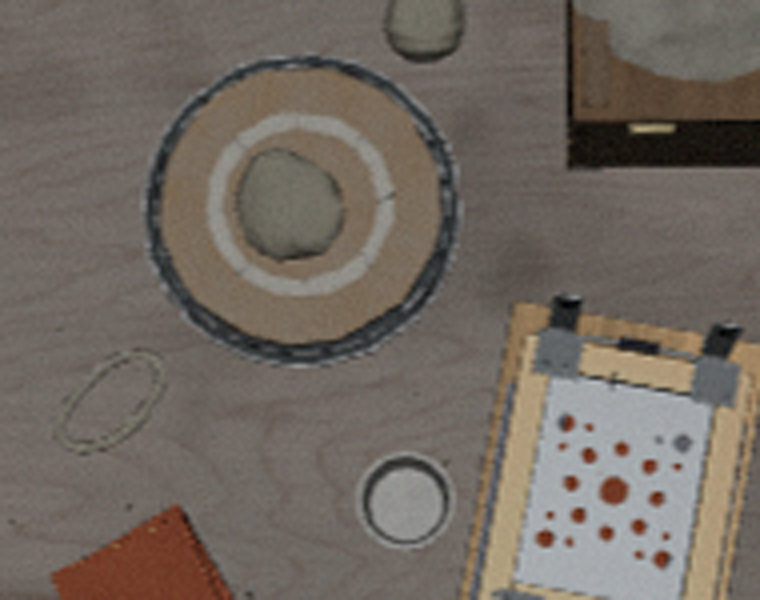

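```bash
cat > h.py <<'E'
from rig import manip
import cv2,numpy as np
def ray(c,uv,z,T=None):
    T=c["cam_to_world"] if T is None else T
    d=T[:3,:3]@np.array([(uv[0]-c["cx"])/c["fx"],(uv[1]-c["cy"])/c["fy"],1.0]); o=T[:3,3]
    return o+d*(z-o[2])/d[2]
def proj(c,p,T=None):
    T=c["cam_to_world"] if T is None else T
    q=T[:3,:3].T@(np.asarray(p)-T[:3,3]); return np.array([c["fx"]*q[0]/q[2]+c["cx"],c["fy"]*q[1]/q[2]+c["cy"]])
E
python3 -c "
import cv2
i=cv2.imread('pics/top0.png')
cv2.imwrite('pics/top0j.png',cv2.resize(i[155:275,250:410],None,fx=5,fy=5,interpolation=cv2.INTER_CUBIC))
i=cv2.imread('pics/scene0.png')
cv2.imwrite('pics/scene0j.png',cv2.resize(i[150:250,250:390],None,fx=5.5,fy=5.5,interpolation=cv2.INTER_CUBIC))"
```

```text
(no output)
```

View pics/top0j.png

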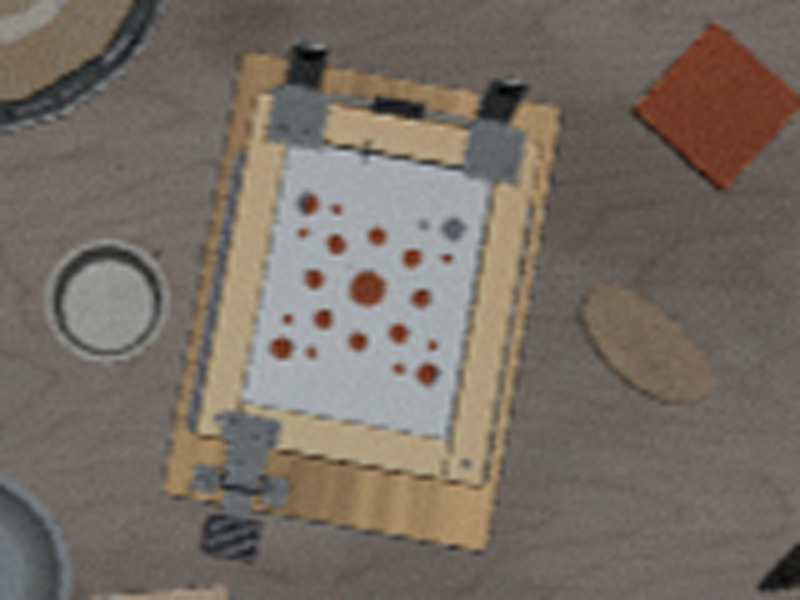

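View pics/scene0j.png

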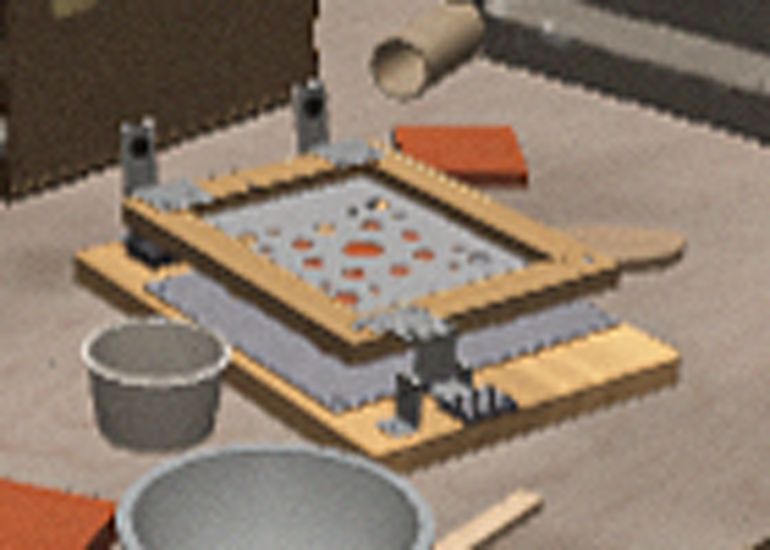

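```bash
cat > jig.py <<'E'
from h import *
def fit(P,Q):
    P=np.array(P);Q=np.array(Q)
    U,S,Vt=np.linalg.svd((P-P.mean(0)).T@(Q-Q.mean(0)))
    R=Vt.T@np.diag([1,np.linalg.det(Vt.T@U.T)])@U.T
    return R,Q.mean(0)-R@P.mean(0)
E
python3 - <<'E'
from jig import *
c=manip.camera("top")
off=np.array([250,155]);f=lambda a:(np.array(a)+.5)/5-.5+off
loc=[(.126,.092),(.126,-.092),(-.130,-.092),(-.130,.092)]
px=[(240,55),(560,107),(487,550),(165,490)]
W=[ray(c,f(p),.018)[:2] for p in px]
for i in range(4): print(W[i],np.linalg.norm(W[i]-W[(i+1)%4]))
R,t=fit(loc,W); print(t,np.arctan2(R[1,0],R[0,0]),[np.round((w-R@np.array(l)-t)*1e3,1) for l,w in zip(loc,W)])
cp=ray(c,f((231,537)),.041)[:2]; print("pad",cp,"local",R.T@(cp-t))
np.savez("jig.npz",R=R,t=t)
s=manip.camera("scene")
im=s["image"][:,:,::-1].copy()
def L(x,y,z): return [*(R@np.array([x,y])+t),z]
I=cv2.resize(im[150:250,250:390],None,fx=5.5,fy=5.5)
for p in [(.126,.092,.018),(.126,-.092,.018),(-.13,-.092,.018),(-.13,.092,.018),(-.148,.05,.041),(.1-.185,0,.054)]:
    u=((proj(s,L(*p))-[250,150])+.5)*5.5; cv2.circle(I,tuple(int(a) for a in u),4,(255,0,255),1)
cv2.imwrite("pics/chk.png",I)
E
```

```text
[ 0.68353657 -0.04925165] 0.18418497318436242
[ 0.65071622 -0.23048886] 0.2544290492349457
[ 0.40086952 -0.18241841] 0.1831895930741343
[ 0.43687772 -0.0028026 ] 0.2509942268177202
[ 0.54496468 -0.11661464] -0.18824069899705223 [array([-2.4,  0.6]), array([-0.8,  0.1]), array([0.8, 0.2]), array([ 2.4, -0.9])]
pad [ 0.41016076 -0.03879784] local [-0.14698454  0.05121618]
```

View pics/chk.png

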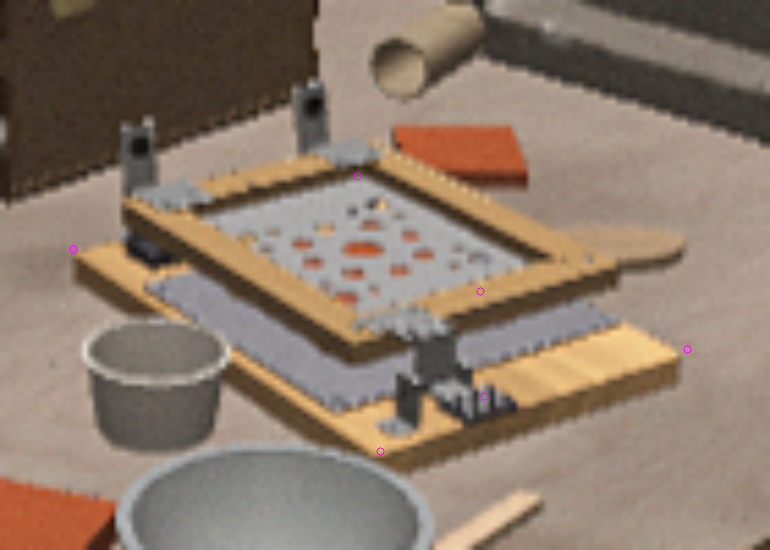

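```bash
cat >> jig.py <<'E'
from scipy.spatial.transform import Rotation as Ro
def load():
    global R,t
    d=np.load("jig.npz"); R,t=d["R"],d["t"]
    return R,t
def L(x,y,z):
    R,t=load(); return np.array([*(R@np.array([x,y])+t),z])
def ori(a,sgn=None):
    # tool down, tool y along world yaw a (rad)
    y=np.array([np.cos(a),np.sin(a),0]);x=np.array([0,0,-1.]);z=np.cross(x,y)
    return Ro.from_matrix(np.stack([x,y,z],1)).as_rotvec()
E
python3 - <<'E'
from jig import *
print(np.round(Ro.from_rotvec(manip.get_ee_rot()).as_matrix(),3).tolist())
for a in [np.pi/2-.188,-np.pi/2-.188]:
    for p in [L(-.15,.05,.20),L(-.15,.05,.055),L(-.05,-.09,.06),L(.015,-.09,.06)]:
        print(a,p,manip.solve_ik(p,ori(a)))
E
```

```text
[[-0.0, 0.283, -0.959], [0.001, -0.959, -0.283], [-1.0, -0.001, -0.0]]
1.3827963267948966 [ 0.40697098 -0.03942825  0.2       ] [-1.25689043e-01  1.88954954e-01  2.12934477e+00 -4.44089210e-16
  8.23292929e-01 -1.50848537e+00]
1.3827963267948966 [ 0.40697098 -0.03942825  0.055     ] [-1.25689043e-01  5.03658490e-01  2.19684680e+00 -4.44089210e-16
  4.41087364e-01 -1.50848537e+00]
1.3827963267948966 [ 0.47900614 -0.19566824  0.06      ] [-4.10802442e-01  5.79837708e-01  1.96413026e+00 -4.44089210e-16
  5.97624689e-01 -1.79359877e+00]
1.3827963267948966 [ 0.54285792 -0.20783175  0.06      ] [-3.86106210e-01  6.39029691e-01  1.82096990e+00 -4.44089210e-16
  6.81593059e-01 -1.76890254e+00]
-1.7587963267948965 [ 0.40697098 -0.03942825  0.2       ] [-1.25689043e-01  1.88954954e-01  2.12934477e+00 -4.44089210e-16
  8.23292929e-01  1.63310728e+00]
-1.7587963267948965 [ 0.40697098 -0.03942825  0.055     ] [-1.25689043e-01  5.03658490e-01  2.19684680e+00 -8.88178420e-16
  4.41087364e-01  1.63310728e+00]
-1.7587963267948965 [ 0.47900614 -0.19566824  0.06      ] [-4.10802442e-01  5.79837708e-01  1.96413026e+00 -8.88178420e-16
  5.97624689e-01  1.34799388e+00]
-1.7587963267948965 [ 0.54285792 -0.20783175  0.06      ] [-3.86106210e-01  6.39029691e-01  1.82096990e+00 -4.44089210e-16
  6.81593059e-01  1.37269012e+00]
```

```bash
python3 - <<'E'
from jig import *
manip.command_gripper(0.0)
o=ori(-1.759)
manip.move_to(L(-.15,.05,.15),o)
manip.servo_line(L(-.15,.05,.066),o,rate=.15)
print(manip.get_time(),manip.get_width(),manip.get_contact_force())
for z in [.062,.060,.058,.056,.0555]:
    manip.servo_line(L(-.15,.05,z),o,rate=.04)
    f=manip.get_contact_force(); print(z,manip.get_position()[2],np.round(f,1),round(manip.get_time(),2))
    if f[2]>12: break
manip.hold(.3)
manip.servo_line(L(-.152,.05,.09),o,rate=.15)
c=manip.camera("scene"); cv2.imwrite("pics/s1.png",c["image"][:,:,::-1])
print(manip.get_time())
E
```

```text
3.875 7.171045149923972e-05 [ 0.20788599 -0.23969713  0.1988805 ]
0.062 0.062454147522808603 [-0.  -0.7  0. ] 4.12
0.06 0.06021935358668718 [ 1.  -0.1  3.6] 4.38
0.058 0.05799927201443569 [-0.5  0.1  2.7] 4.62
0.056 0.05596003247251245 [0.2 0.2 3.6] 4.88
0.0555 0.05554620693073771 [1.  1.1 4.4] 5.12
5.8583
```

View pics/s1.png

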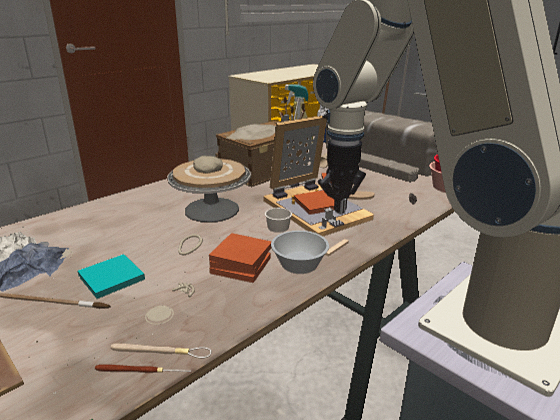

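```bash
python3 - <<'E'
from jig import *
o=ori(-1.759)
manip.servo_line(L(-.152,.05,.15),o,rate=.25)
manip.move_to(L(-.11,-.11,.22),o)
T=np.eye(4);T[:3,:3]=Ro.from_rotvec(manip.get_ee_rot()).as_matrix();T[:3,3]=manip.get_position()
w=manip.camera("wrist"); t_=manip.camera("top"); s=manip.camera("scene")
np.save("Tw1.npy",T@w["mount"]); print(w["fx"],w["cx"],w["cy"],np.round(w["mount"],3).tolist())
for n,c in zip("wts",[w,t_,s]): cv2.imwrite(f"pics/2{n}.png",c["image"][:,:,::-1])
cv2.imwrite("pics/2tj.png",cv2.resize(t_["image"][155:275,250:410,::-1],None,fx=5,fy=5,interpolation=cv2.INTER_CUBIC))
print(manip.get_time())
E
```

```text
337.7004920663024 277.11823488760456 207.94403906790225 [[0.001, -0.28, 0.96, -0.12], [1.0, -0.0, -0.001, -0.0], [0.0, 0.96, 0.28, -0.072], [0.0, 0.0, 0.0, 1.0]]
7.15
```

View pics/2w.png

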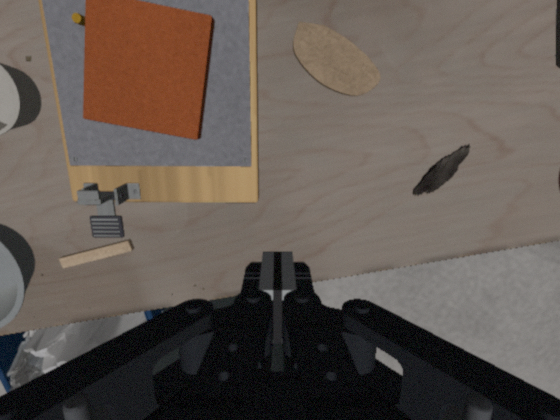

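View pics/2tj.png

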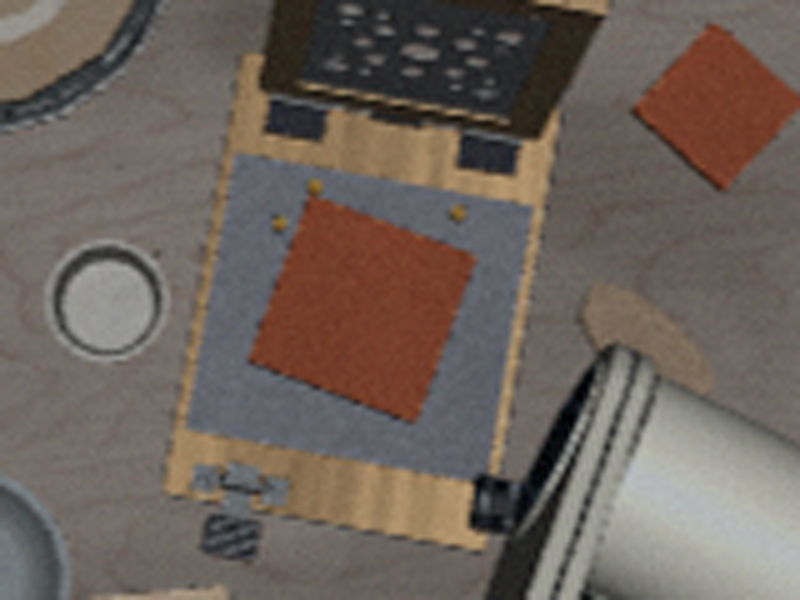

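View pics/2s.png

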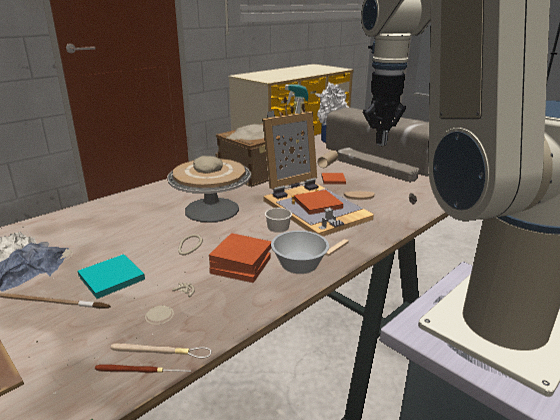

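Candidates for the tile: the one on the jig bed (322,217), the small terracotta one (394,176), the turquoise one (131,190) and the pile (207,241). The one on the bed is meant: it's terracotta, it's bigger than the one at (394,176), and it lies in the jig with a corner at the far left pin. The enlarged crop confirms it.

```bash
cat >> jig.py <<'E'
def meas(img,c,px0=(322,217),refine=False,verbose=True):
    h=cv2.cvtColor(img,cv2.COLOR_RGB2HSV)
    m=((h[...,0]<12)|(h[...,0]>174))&(h[...,1]>130)&(h[...,2]>60)
    m=m.astype(np.uint8)*255; up=6
    hm=cv2.resize(cv2.GaussianBlur(m,(3,3),0),None,fx=up,fy=up,interpolation=cv2.INTER_LINEAR)
    cs,_=cv2.findContours((hm>127).astype(np.uint8),cv2.RETR_EXTERNAL,cv2.CHAIN_APPROX_NONE)
    best=min((k for k in cs if cv2.contourArea(k)>300*up*up),key=lambda k:np.linalg.norm(k[:,0].mean(0)/up-px0))
    pts=np.array([ray(c,(p+.5)/up-.5,.037)[:2] for p in best[:,0]])
    r=cv2.minAreaRect((pts*1000).astype(np.float32)); 
    R,t=load()
    box=cv2.boxPoints(r)/1000; mid=np.array(r[0])/1000
    lb=(box-t)@R
    e=lb[1]-lb[0]; a=np.arctan2(e[1],e[0]); a=(a+np.pi/4)%(np.pi/2)-np.pi/4
    ml=R.T@(mid-t)
    if verbose: print("tile mid local mm",np.round(ml*1e3,1),"angle",round(a,3),"size",np.round(r[1],1))
    return ml,a
def pins(img,c,box=None):
    h=cv2.cvtColor(img,cv2.COLOR_RGB2HSV); R,t=load(); out=[]
    for l in [(.054,.038),(.054,-.044),(.030,.054)]:
        p=proj(c,L(*l,.030)); u0,v0=np.round(p).astype(int)
        w=h[v0-5:v0+6,u0-5:u0+6]; k=((w[...,0]>14)&(w[...,0]<32)&(w[...,1]>110))*w[...,1].astype(float)
        ys,xs=np.mgrid[v0-5:v0+6,u0-5:u0+6]
        q=np.array([(k*xs).sum(),(k*ys).sum()])/max(k.sum(),1e-6); out.append(ray(c,q,.029)[:2])
    return np.array(out)
E
python3 - <<'E'
from jig import *
c=manip.camera("top"); img=c["image"]
R,t=load(); P=pins(img,c); print(np.round(((P-t)@R)*1e3,1))
loc=[(.054,.038),(.054,-.044),(.030,.054)]
print(meas(img,c))
Rn,tn=fit(loc,P); print("pinfit",tn,np.arctan2(Rn[1,0],Rn[0,0]),np.round((P-np.array(loc)@Rn.T-tn)*1e3,1).tolist())
# wrist check of tile & pin
w=dict(manip.camera("wrist")); T=np.load("Tw1.npy")
for px in [(86,-2),(213,16),(198,138),(83,118)]: print("tile wrist",np.round((ray(w,px,.037,T)[:2]-t)@R*1e3,1))
print("sidepin wrist",np.round((ray(w,(78,18),.031,T)[:2]-t)@R*1e3,1))
for px in [(77,202),(257,202)]: print("board near",np.round((ray(w,px,.018,T)[:2]-t)@R*1e3,1))
E
```

```text
[[ 54.3  38. ]
 [ 53.8 -44.3]
 [ 30.7  54.2]]
tile mid local mm [-9.1  0.7] angle -0.187 size [98.3 99.6]
(array([-0.00912934,  0.00067763]), np.float64(-0.18735564494029777))
pinfit [ 0.54519436 -0.11631141] -0.19641193777729848 [[-0.1, 0.2], [-0.0, -0.2], [0.1, 0.1]]
tile wrist [44.8 41.9]
tile wrist [ 32.  -57.4]
tile wrist [-63.6 -38.9]
tile wrist [-46.5  59.3]
sidepin wrist [32.1 53.8]
board near [-127.   89.]
board near [-127.1  -88.4]
```

```bash
python3 - <<'E'
from jig import *
c=manip.camera("top"); img=c["image"]; P=pins(img,c)
off=np.array([250,155]);f=lambda a:(np.array(a)+.5)/5-.5+off
loc=[(.126,.092),(.126,-.092),(-.130,-.092),(-.130,.092),(.054,.038),(.054,-.044),(.030,.054)]
W=[ray(c,f(p),.018)[:2] for p in [(240,55),(560,107),(487,550),(165,490)]]+list(P)
R,t=fit(loc,W); print(t,np.arctan2(R[1,0],R[0,0]),np.round((np.array(W)-np.array(loc)@R.T-t)*1e3,1).tolist())
np.savez("jig.npz",R=R,t=t)
mid,a=meas(img,c)
yaw=np.arctan2(R[1,0],R[0,0]); o=ori(-np.pi/2+yaw); Z=.048
rot=lambda q:np.array([[np.cos(q),-np.sin(q)],[np.sin(q),np.cos(q)]])
# material point at pin
pc=rot(a).T@(np.array([.054,.038])-mid); print("pin in tile frame mm",pc*1e3)
def finger(th,bias,gap=0):
    m=np.array([.050,.038+bias])-rot(th)@np.array([.05,pc[1]])
    if th==a: m=mid
    k=m+rot(th)@np.array([-.05,-.025])
    x=k[0]+(-.007)*(-np.tan(th)) -.011
    return x-gap,k[1]
ths=np.linspace(a,a*.12,6)
pts=[finger(th,.005*(1-th/a)) for th in ths]; print(np.round(np.array(pts)*1e3,1).tolist())
x0,y0=pts[0]
manip.move_to(L(x0-.018,y0,.12),o)
manip.servo_line(L(x0-.018,y0,Z),o,rate=.12)
F0=manip.get_contact_force()
manip.servo_line(L(x0-.003,y0,Z),o,rate=.06)
for x,y in pts[:4]:
    manip.servo_line(L(x,y,Z),o,rate=.03)
    print(np.round(R.T@(manip.get_contact_force()-F0)[:2],1),round(manip.get_time(),2))
x,y=pts[3]
manip.servo_line(L(x-.012,y,Z),o,rate=.08)
manip.servo_line(L(x-.02,y,.12),o,rate=.15)
manip.move_to(L(-.11,-.11,.2),o)
c=manip.camera("top"); img=c["image"]; meas(img,c)
cv2.imwrite("pics/3tj.png",cv2.resize(img[155:275,250:410,::-1],None,fx=5,fy=5,interpolation=cv2.INTER_CUBIC))
print(manip.get_time())
E
```

```text
[ 0.54500103 -0.11667404] -0.1885901369756006 [[-2.5, 0.7], [-0.8, 0.2], [0.8, 0.3], [2.3, -0.9], [0.3, 0.0], [-0.2, -0.2], [0.1, -0.1]]
tile mid local mm [-9.2  0.7] angle -0.187 size [98.3 99.6]
pin in tile frame mm [55.15763748 48.36980574]
[[-75.3, -14.5], [-72.2, -18.3], [-70.0, -21.0], [-67.7, -23.6], [-65.3, -26.2], [-62.8, -28.7]]
[0.6 0.6] 9.32
[0.2 1.2] 9.62
[1.  1.3] 9.89
[1.3 1.4] 10.16
tile mid local mm [-5.2 -0.7] angle -0.074 size [98.6 99.2]
11.6917
```

View pics/3tj.png

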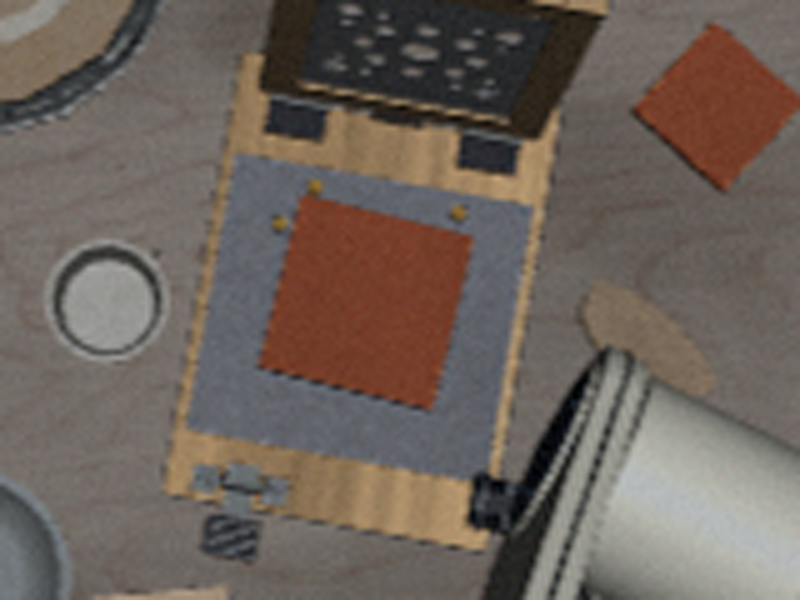

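```bash
cat >> jig.py <<'E'
def push(p0,d,n,o,Z,F0,step=.001,fmax=5,rate=.03):
    R,t=load(); d=np.array(d)
    for i in range(n):
        p=np.array(p0)+d*step*(i+1); manip.servo_line(L(*p,Z),o,rate=rate)
        f=R.T@(manip.get_contact_force()-F0)[:2]
        if -f@d>fmax: break
    print("end cmd",np.round(p*1e3,1),"act",np.round(R.T@(manip.get_position()[:2]-t)*1e3,1),"f",np.round(f,1),round(manip.get_time(),2))
    return p
E
python3 - <<'E'
from jig import *
R,t=load(); yaw=np.arctan2(R[1,0],R[0,0]); o=ori(-np.pi/2+yaw); Z=.048
manip.move_to(L(-.088,-.024,.12),o)
manip.servo_line(L(-.088,-.024,Z),o,rate=.12)
F0=manip.get_contact_force()
manip.servo_line(L(-.071,-.024,Z),o,rate=.06)
d=np.array([.9,-.43]); 
p=push((-.071,-.024),d/np.linalg.norm(d),6,o,Z,F0)
p=push(p,(1,0),7,o,Z,F0,fmax=6)
manip.servo_line(L(p[0]-.012,p[1],Z),o,rate=.08)
manip.servo_line(L(p[0]-.012,-.003,Z),o,rate=.1)
F0=manip.get_contact_force()
manip.servo_line(L(-.065,-.003,Z),o,rate=.06)
p=push((-.065,-.003),(1,0),9,o,Z,F0,fmax=6)
manip.servo_line(L(p[0]-.012,p[1],Z),o,rate=.08)
manip.servo_line(L(p[0]-.03,p[1],.12),o,rate=.2)
manip.move_to(L(-.06,-.13,.2),o)
c=manip.camera("top"); img=c["image"]; meas(img,c)
cv2.imwrite("pics/4tj.png",cv2.resize(img[155:275,250:410,::-1],None,fx=5,fy=5,interpolation=cv2.INTER_CUBIC))
print(manip.get_time())
E
```

```text
end cmd [-65.6 -26.6] act [-65.6 -26.6] f [-0.6 -1.4] 14.93
end cmd [-58.6 -26.6] act [-60.3 -26.6] f [-6.5 -3.1] 16.68
end cmd [-58.  -3.] act [-59.8  -3. ] f [-6.2 -2.3] 19.36
tile mid local mm [0.1 0.9] angle -0.008 size [ 98.8 100.8]
20.8917
```

View pics/4tj.png

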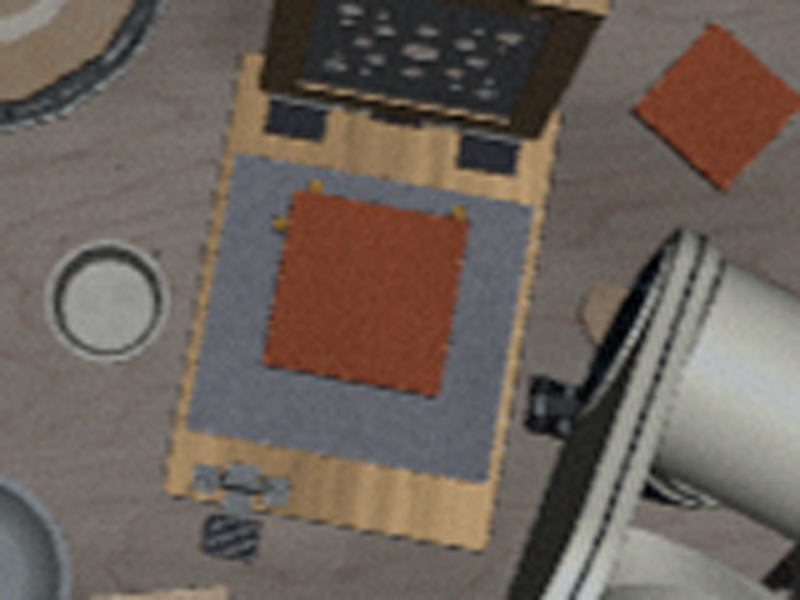

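```bash
python3 - <<'E'
from jig import *
R,t=load(); yaw=np.arctan2(R[1,0],R[0,0]); o=ori(-np.pi/2+yaw); Z=.048
manip.move_to(L(.013,-.078,.12),o)
manip.servo_line(L(.013,-.078,Z),o,rate=.12)
F0=manip.get_contact_force()
manip.servo_line(L(.013,-.062,Z),o,rate=.06)
p=push((.013,-.062),(0,1),14,o,Z,F0,fmax=5)
manip.servo_line(L(.013,p[1]-.003,Z),o,rate=.03)
manip.servo_line(L(.013,-.078,Z),o,rate=.1)
manip.servo_line(L(.0,-.08,.14),o,rate=.2)
manip.move_to(L(-.08,-.15,.2),o)
c=manip.camera("top"); img=c["image"]; meas(img,c)
P=pins(img,c)
cv2.imwrite("pics/5tj.png",cv2.resize(img[170:240,285:365,::-1],None,fx=8,fy=8,interpolation=cv2.INTER_CUBIC))
cv2.imwrite("pics/5s.png",manip.camera("scene")["image"][:,:,::-1])
print(manip.get_time())
E
```

```text
end cmd [ 13. -60.] act [ 13.3 -60.9] f [-1.4 -6.6] 23.11
tile mid local mm [-0.2  1.1] angle -0.015 size [ 98.9 100.2]
24.9333
```

View pics/5tj.png

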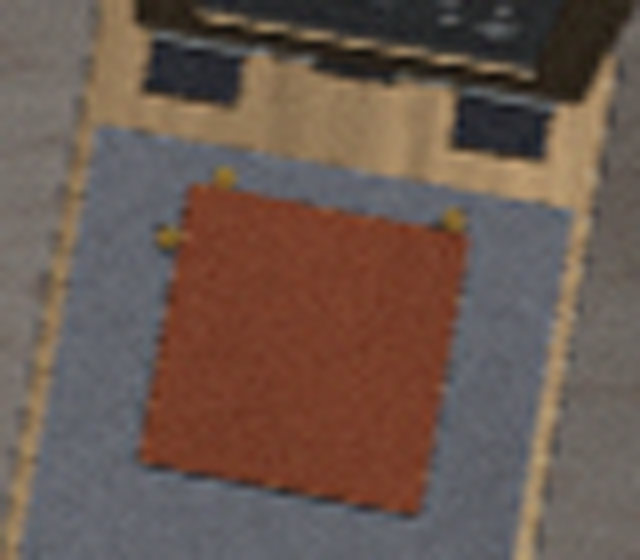

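View pics/5s.png

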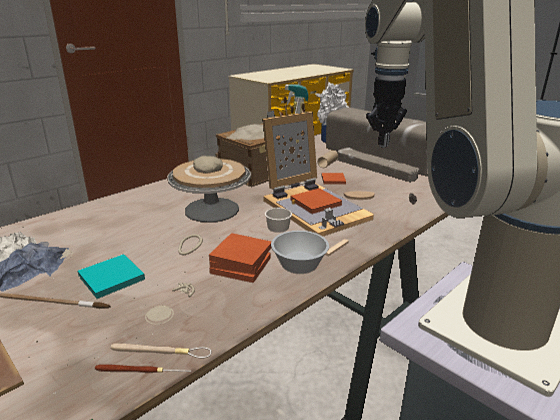

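The nudge, at x=13 with 6.6 N, seems to have turned the tile about 0.007 rad clockwise. I'll press it ahead again, then nudge more gently near the side pin's line and check with a close wrist view.

```bash
python3 - <<'E'
from jig import *
R,t=load(); yaw=np.arctan2(R[1,0],R[0,0]); o=ori(-np.pi/2+yaw); Z=.048
manip.move_to(L(-.085,-.015,.12),o)
manip.servo_line(L(-.085,-.015,Z),o,rate=.12)
F0=manip.get_contact_force()
manip.servo_line(L(-.064,-.015,Z),o,rate=.06)
p=push((-.064,-.015),(1,0),8,o,Z,F0,fmax=6)
manip.servo_line(L(-.085,p[1],Z),o,rate=.06)
manip.servo_line(L(-.085,p[1],.12),o,rate=.2)
manip.move_to(L(.024,-.078,.12),o)
manip.servo_line(L(.024,-.078,Z),o,rate=.12)
F0=manip.get_contact_force()
manip.servo_line(L(.024,-.064,Z),o,rate=.06)
p=push((.024,-.064),(0,1),24,o,Z,F0,step=.0005,fmax=2.5,rate=.02)
manip.servo_line(L(.024,p[1]-.003,Z),o,rate=.03)
manip.servo_line(L(.024,-.078,Z),o,rate=.1)
manip.servo_line(L(.0,-.08,.14),o,rate=.2)
manip.move_to(L(-.10,.0,.2),o)
T=np.eye(4);T[:3,:3]=Ro.from_rotvec(manip.get_ee_rot()).as_matrix();T[:3,3]=manip.get_position()
w=manip.camera("wrist"); np.save("Tw6.npy",T@w["mount"]); np.save("w6.npy",w["image"])
cv2.imwrite("pics/6w.png",w["image"][:,:,::-1])
manip.move_to(L(-.10,-.15,.2),o)
c=manip.camera("top"); meas(c["image"],c)
np.save("t6.npy",c["image"]); print(manip.get_time())
E
```

```text
end cmd [-59. -15.] act [-60.2 -15. ] f [-6.6 -1.5] 28.11
end cmd [ 24.  -61.5] act [ 24.  -61.7] f [-0.3 -3.7] 32.15
tile mid local mm [-0.1  1. ] angle -0.017 size [ 99.1 100.2]
34.6833
```

View pics/6w.png

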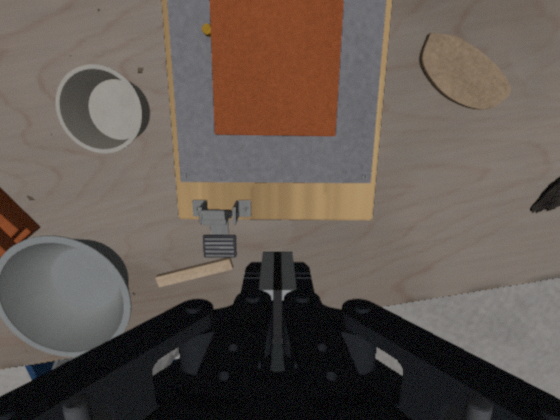

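```bash
cat >> jig.py <<'E'
def edges(img,c,T=None):
    # tile edge lines from top-face mask in jig coords
    R,t=load(); h=cv2.cvtColor(img,cv2.COLOR_RGB2HSV)
    sat=h[...,1].astype(np.float32); sat[(h[...,0]>14)&(h[...,0]<170)]=0
    # sample along normals at 0.25 mm, half-max saturation crossing
    res={}
    for n,nv,tv in [("far",(1,0),(0,1)),("near",(-1,0),(0,1)),("left",(0,1),(1,0)),("right",(0,-1),(1,0))]:
        pts=[]
        for s in np.linspace(-.04,.04,41):
            ds=np.arange(.042,.058,.00025); q=np.array([np.array(tv)*s+np.array(nv)*d for d in ds])
            uv=np.array([proj(c,L(*k,.037),T) for k in q]).astype(np.float32)
            if uv.min()<1 or uv[:,0].max()>558 or uv[:,1].max()>418: continue
            v=cv2.remap(sat,uv[None,:,0],uv[None,:,1],cv2.INTER_LINEAR)[0]
            hi=v[:10].mean(); lo=v[-8:].mean(); i=np.argmax(v<(hi+lo)/2)
            if i: pts.append((s,ds[i]))
        if len(pts)>10:
            pts=np.array(pts); k=np.polyfit(pts[:,0],pts[:,1],1)
            r=pts[:,1]-np.polyval(k,pts[:,0]); g=abs(r)<.001; k=np.polyfit(pts[g,0],pts[g,1],1)
            sg={"far":-1,"near":1,"left":1,"right":-1}[n]
            res[n]=(round(k[1]*1e3,2),round(sg*k[0],4),round(r[g].std()*1e3,2))
    return res
E
python3 - <<'E'
from jig import *
R,t=load(); yaw=np.arctan2(R[1,0],R[0,0]); o=ori(-np.pi/2+yaw)
print(R.T@(manip.get_position()[:2]-t))
manip.move_to(L(-.14,.0,.26),o)
T=np.eye(4);T[:3,:3]=Ro.from_rotvec(manip.get_ee_rot()).as_matrix();T[:3,3]=manip.get_position()
w=manip.camera("wrist"); T=T@w["mount"]; np.save("Tw7.npy",T); np.save("w7.npy",w["image"])
cv2.imwrite("pics/7w.png",w["image"][:,:,::-1])
cv2.imwrite("pics/7wz.png",cv2.resize(w["image"][:230,130:400,::-1],None,fx=2.6,fy=2.6,interpolation=cv2.INTER_CUBIC))
print(edges(w["image"],w,T)); c=manip.camera("top"); print(edges(np.load("t6.npy"),c)); print(manip.get_time())
P=pins(w["image"],dict(w,cam_to_world=T)); print(np.round((P-t)@R*1e3,1))
E
```

```text
[-0.10004988 -0.14997225]
{'near': (np.float64(48.53), np.float64(-0.0146), np.float64(0.1)), 'left': (np.float64(52.1), np.float64(-0.0111), np.float64(0.11)), 'right': (np.float64(47.41), np.float64(-0.0139), np.float64(0.08))}
{'far': (np.float64(50.03), np.float64(-0.0098), np.float64(0.4)), 'near': (np.float64(50.21), np.float64(-0.0135), np.float64(0.32)), 'left': (np.float64(50.79), np.float64(-0.0098), np.float64(0.28)), 'right': (np.float64(48.99), np.float64(-0.0144), np.float64(0.17))}
35.4917Traceback (most recent call last):
  File "<stdin>", line 10, in <module>
  File "jig.py", line 40, in pins
    q=np.array([(k*xs).sum(),(k*ys).sum()])/max(k.sum(),1e-6); out.append(ray(c,q,.029)[:2])
                 ~^~~
ValueError: operands could not be broadcast together with shapes (0,11) (11,11)
```

View pics/7wz.png

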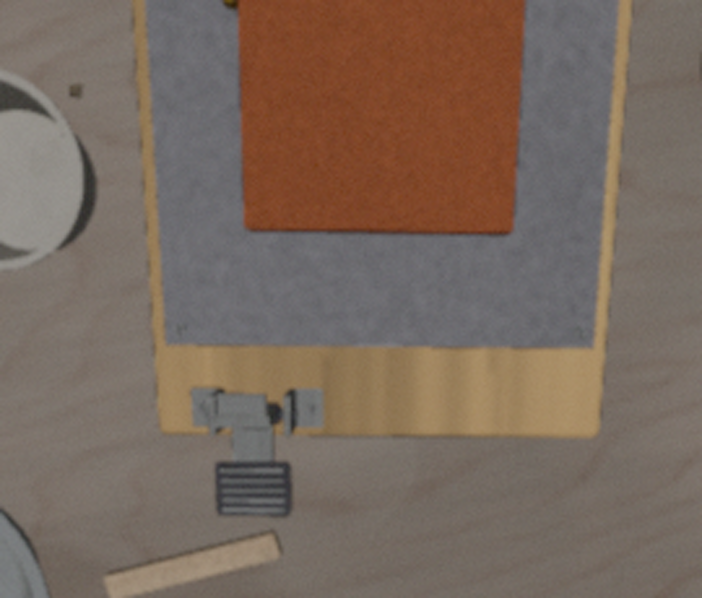

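```bash
python3 - <<'E'
from jig import *
def bed(img,c,T=None):
    h=cv2.cvtColor(img,cv2.COLOR_RGB2HSV); sat=h[...,1].astype(np.float32); res={}
    for n,nv,tv,D,S in [("near",(-1,0),(0,1),.093,np.r_[np.linspace(-.075,.07,41)]),("left",(0,1),(1,0),.086,np.linspace(-.08,.05,41)),("right",(0,-1),(1,0),.086,np.linspace(-.08,.05,41))]:
        pts=[]
        for s in S:
            ds=np.arange(D-.006,D+.0045,.00025); q=[np.array(tv)*s+np.array(nv)*d for d in ds]
            uv=np.array([proj(c,L(*k,.021),T) for k in q]).astype(np.float32)
            if uv.min()<1 or uv[:,0].max()>558 or uv[:,1].max()>418: continue
            v=cv2.remap(sat,uv[None,:,0],uv[None,:,1],cv2.INTER_LINEAR)[0]
            lo=v[:8].mean(); hi=v.max(); i=np.argmax(v>(hi+lo)/2)
            if i: pts.append((s,ds[i]))
        if len(pts)>10:
            pts=np.array(pts);k=np.polyfit(pts[:,0],pts[:,1],1); r=pts[:,1]-np.polyval(k,pts[:,0]);g=abs(r)<.001;k=np.polyfit(pts[g,0],pts[g,1],1)
            sg={"near":1,"left":1,"right":-1}[n]
            res[n]=(round(k[1]*1e3,2),round(sg*k[0],4),round(r[g].std()*1e3,2),len(pts))
    return res
c=manip.camera("top"); w=manip.camera("wrist")
print("wrist",bed(np.load("w7.npy"),w,np.load("Tw7.npy"))); 
print("top",bed(np.load("t6.npy"),c)); print("w6",bed(np.load("w6.npy"),w,np.load("Tw6.npy")),edges(np.load("w6.npy"),w,np.load("Tw6.npy")))
E
```

```text
wrist {'near': (np.float64(90.81), np.float64(-0.0041), np.float64(0.13), 41), 'left': (np.float64(87.94), np.float64(-0.0043), np.float64(0.1), 34), 'right': (np.float64(83.69), np.float64(-0.0073), np.float64(0.09), 35)}
top {'near': (np.float64(93.1), np.float64(-0.0062), np.float64(0.45), 41), 'left': (np.float64(86.97), np.float64(-0.0042), np.float64(0.22), 41), 'right': (np.float64(85.93), np.float64(-0.0092), np.float64(0.28), 41)}
w6 {'near': (np.float64(90.69), np.float64(-0.0052), np.float64(0.11), 41), 'left': (np.float64(87.87), np.float64(-0.0054), np.float64(0.08), 41), 'right': (np.float64(83.68), np.float64(-0.0081), np.float64(0.07), 41)} {'near': (np.float64(47.89), np.float64(-0.0137), np.float64(0.09)), 'left': (np.float64(52.05), np.float64(-0.012), np.float64(0.14)), 'right': (np.float64(47.35), np.float64(-0.0138), np.float64(0.08))}
```

```bash
python3 - <<'E'
from jig import *
R,t=load(); pl=np.array([(.054,.038),(.054,-.044),(.030,.054)])
pw=np.mean(np.array([[.0543,.038],[.0538,-.0443],[.0307,.0542]])@ (lambda a:np.array([[np.cos(a),-np.sin(a)],[np.sin(a),np.cos(a)]]))(-.18824).T+[0.54496468,-0.11661464],0)
yaw=-.1942; R=np.array([[np.cos(yaw),-np.sin(yaw)],[np.sin(yaw),np.cos(yaw)]]); t=pw-R@pl.mean(0); print(t)
np.savez("jig.npz",R=R,t=t); o=ori(-np.pi/2+yaw); Z=.048
manip.move_to(L(-.085,-.030,.12),o)
manip.servo_line(L(-.085,-.030,Z),o,rate=.12)
F0=manip.get_contact_force()
manip.servo_line(L(-.064,-.030,Z),o,rate=.06)
p=push((-.064,-.030),(1,0),10,o,Z,F0,fmax=8)
manip.servo_line(L(-.085,p[1],Z),o,rate=.06)
manip.servo_line(L(-.10,p[1],.2),o,rate=.25)
manip.move_to(L(-.13,.0,.24),o)
T=np.eye(4);T[:3,:3]=Ro.from_rotvec(manip.get_ee_rot()).as_matrix();T[:3,3]=manip.get_position()
w=manip.camera("wrist"); T=T@w["mount"]; np.save("Tw8.npy",T); np.save("w8.npy",w["image"])
print(edges(w["image"],w,T), edges(np.load("w7.npy"),w,np.load("Tw7.npy"))); print(manip.get_time())
E
```

```text
[ 0.54517888 -0.11641   ]
end cmd [-57. -30.] act [-59.8 -30. ] f [-9.1 -3.1] 39.25
{'near': (np.float64(48.19), np.float64(-0.0014), np.float64(0.1)), 'left': (np.float64(51.55), np.float64(0.0016), np.float64(0.11)), 'right': (np.float64(47.94), np.float64(-0.0027), np.float64(0.1))} {'near': (np.float64(48.68), np.float64(-0.0071), np.float64(0.14)), 'left': (np.float64(51.82), np.float64(-0.0051), np.float64(0.1)), 'right': (np.float64(47.71), np.float64(-0.0067), np.float64(0.09))}
41.0167
```

```bash
python3 - <<'E'
from jig import *
R,t=load(); yaw=-.1942; o=ori(-np.pi/2+yaw); Z=.048
manip.move_to(L(.019,-.078,.13),o)
manip.servo_line(L(.019,-.078,Z),o,rate=.12)
F0=manip.get_contact_force()
manip.servo_line(L(.019,-.064,Z),o,rate=.06)
p=push((.019,-.064),(0,1),16,o,Z,F0,step=.0003,fmax=3,rate=.01)
manip.servo_line(L(.019,p[1]-.003,Z),o,rate=.03)
manip.servo_line(L(.019,-.078,Z),o,rate=.1)
manip.servo_line(L(.0,-.08,.14),o,rate=.25)
manip.move_to(L(-.13,.0,.24),o)
T=np.eye(4);T[:3,:3]=Ro.from_rotvec(manip.get_ee_rot()).as_matrix();T[:3,3]=manip.get_position()
w=manip.camera("wrist"); T=T@w["mount"]; np.save("Tw9.npy",T); np.save("w9.npy",w["image"])
print(edges(w["image"],w,T)); print(manip.get_time())
E
```

```text
end cmd [ 19.  -61.6] act [ 19.  -61.9] f [ 0.3 -4. ] 45.05
{'near': (np.float64(48.23), np.float64(-0.0013), np.float64(0.08)), 'left': (np.float64(51.56), np.float64(-0.0024), np.float64(0.17)), 'right': (np.float64(47.86), np.float64(-0.003), np.float64(0.1))}
46.9167
```

```bash
python3 - <<'E'
from jig import *
o=ori(-np.pi/2-.1942)
manip.move_to(L(-.10,-.15,.25),o)
c=manip.camera("top"); print(edges(c["image"],c)); meas(c["image"],c)
cv2.imwrite("pics/10t.png",cv2.resize(c["image"][165:245,275:375,::-1],None,fx=7,fy=7,interpolation=cv2.INTER_CUBIC))
a=cv2.imread("pics/top0.png"); cv2.imwrite("pics/10d.png",cv2.absdiff(a,c["image"][:,:,::-1])*3)
print(manip.get_time())
E
```

```text
{'far': (np.float64(50.14), np.float64(-0.0052), np.float64(0.33)), 'near': (np.float64(50.14), np.float64(-0.0037), np.float64(0.35)), 'left': (np.float64(50.2), np.float64(-0.003), np.float64(0.32)), 'right': (np.float64(49.51), np.float64(-0.0008), np.float64(0.18))}
tile mid local mm [0.  0.6] angle -0.002 size [ 98.8 100.6]
47.625
```

View pics/10t.png

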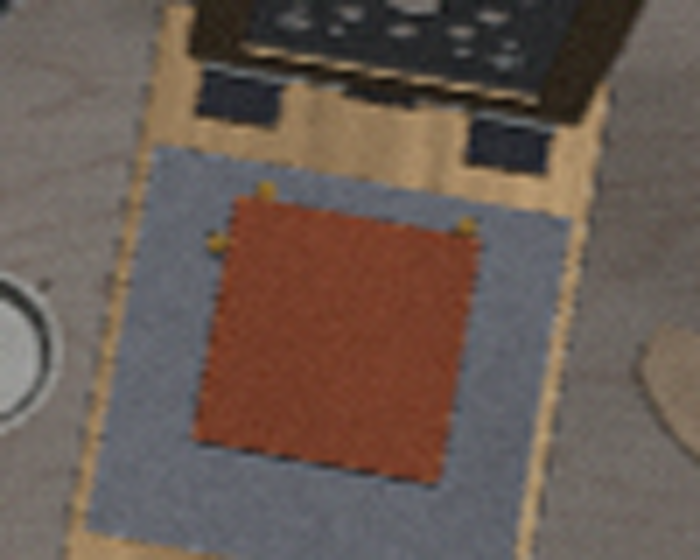

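View pics/10d.png

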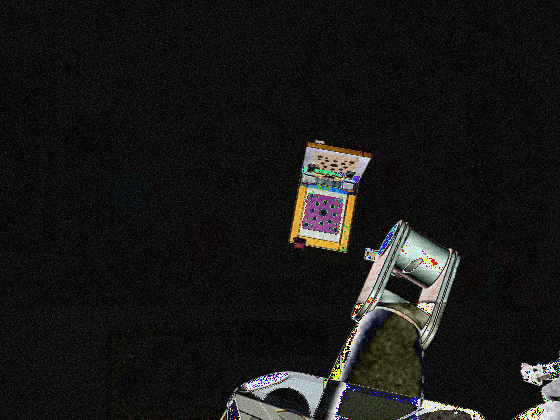

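The crop shows the tile touching all three pins, at (266,192), (466,228) and (218,242), with the frame open. The difference image shows that only the frame, tile and arm have changed, so I'm handing in.

```bash
python3 -c "
from rig import manip
manip.sign_off(); print(manip.get_time())"
```

```text
the job is handed in; nothing more can be done
the job is handed in; nothing more can be done
```

The frame is standing open, and the tile is squared up against both far pins and the side pin. I handed the job in at about 48 s of the 64 s allowed, with the robot clear of everything.

**What I did:** I pressed the catch down about 6 mm with the fingers shut, reading up to 4.4 N, and the frame sprang up. I then pushed the tile's near edge round along the arc, pressed it onto the far pins and nudged it from the right. The first nudge turned the tile about 0.007 rad clockwise. I pressed it ahead and nudged it again, but it was still off by the same amount. A third press, farther right but still between the far pins, squared it, and a gentle last nudge (4 N) finished the job.

**Last checks:**
- **Angle:** the tile is within about 0.001 to 0.005 rad of the jig's axes. The different edges and cameras disagree by that much.
- **Position:** the tile's middle is 0.6 mm or less from the nest point, which is within the camera calibration error. I can't rule out a gap of a few tenths of a millimetre at the far right or side pin.
- **Jig angle:** the board corners and the pins gave angles differing by 0.008 rad. I settled it with the bed's edges, at −0.194 rad.
- **Other things on the table:** a before-and-after comparison of the top view shows none has moved, though the arm hid part of the front right.

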